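Turn back the hand winch's drum and lock it at the red tooth

ROBOT

A 7-joint arm with a two-finger parallel gripper is mounted at the origin on the work surface. World frame = base frame: x ahead of the robot, y to its left, z up, the work surface at z = 0. Lengths are in m, angles in rad, forces in N, time in s.
With the tool pointing down it reaches from about 0.35 to 0.9 m from the base axis. Payload 8.1 kg.
Tool frame: the origin (TCP) lies at the very end of the fingers, on their centre line; the grasp point (between the pads) lies 19 mm behind it (arm.tcp_to_grasp is the z of the grasp point in the tool frame, in m); z points along the fingers, y is the line along which they close (so a half turn about z gives the same grasp; the last joint's range is limited). The gripper opens to 92 mm and grips with 3 to 60 N. Pads are 19 mm wide; open, the fingers measure 130 mm over their backs; the gripper's body (75 mm by 190 mm) begins 47 mm behind the grasp point.
Start: joints at [-1.377, 0.434, 0.025, 1.573, -0.012, 1.134, -0.075], TCP at [0.183, 0.598, 0.227] pointing down, gripper open.
Joint ranges: [-2.62, 2.62], [-0.44, 2.09], [-1.27, 1.32], [0.08, 2.57], [-1.32, 4.46], [0.12, 2], [-2.74, 2.74]. Speed limits (rad/s): [2.22, 2.22, 3.01, 3.01, 3.14, 3.14, 3.14].

INTERFACE

Orientations are given as a rotation vector (axis times angle).
In Python, from cell import readout, vision, sign_off, arm gives the robot as it stands. The module is installed in compiled form; this text tells all that it offers.
- The arm moves only by the shell command python3 -m creep 'ROWS' [FORCE]. ROWS is JSON, a list of rows, each a list of 5 numbers: the shift along the tool's x, y, z in units of 4 cm (1.0 is 4 cm), then the turn about the tool's z in units of 4 degrees (1.0 is 4 degrees), then the opening, from 0 (shut) to 1 (fully open). A call has 1 to 12 rows; each row shifts and turns the commanded pose from where the row before left it, along the tool's axes as they then stand; what a row does not reach is not made up. A row lasts 1/8 s, in which the tool goes at most 62.5 mm and 10.7 degrees, less where a joint would pass 70% of its speed; a pose out of reach is approached as far as the arm can. A call with a number of a shift or a turn outside -1 to 1 is refused whole. A call with a gripper value outside its range is refused whole. The fingers move at their own pace and stop on an object; FORCE is the grip in N (left out, the last holds). Time passes only in rows, so rows that do not move let the fingers close. It gives the time, the measured TCP pose, the force, the opening and the grip force at its end, in the units of the state.
- readout.observe(): the state, without advancing time (a new reading comes with each control period).
- vision.get_image(name): name is "side" or "top" or "wrist"; returns a dict with "pixels" (480x640x3 uint8, blue, green, red), "z_map" (480x640 float32, m along the optical axis (not along the pixel's ray), 0 where there is no reading), "camera_matrix" (3x3 intrinsics, pixels), "position" and "rotation" of the camera in the world. Camera axes: x right, y up, looking along -z (the intrinsics and any distortion apply to the point x, -y, -z); pixel columns grow to the right and rows downward; lengths in m; the calibration is good to about 2 mm. A picture is of the moment at which its call begins.
- sign_off(): hands the job in; it is judged then, once.
The state is a dict: "clock": time; "joints": joint angles; "dq": joint speeds; "joint_efforts": joint torques, N m; "position": TCP position; "ee_rot": TCP orientation; "force": force on the tool from outside, world axes, zero at the start; "ft_torque": the same for the moment, N m; "width": opening from 0.0 (shut) to 1.0 (fully open); "gripper_force": force on a finger pad.
Only numpy, scipy, OpenCV 4.12 (cv2) and the standard library are available. Lean on these libraries where they do the work, as an engineer would, in place of code of your own. Each camera call takes 0.05 s, during which the arm holds its last target. There are 200 camera calls.

TASK

A new rope is to be fitted to the hand winch, so its drum must be turned back and locked at the red tooth: lift the pawl clear of the ratchet wheel and throw it right over onto its rest, then turn the drum back by its crank until the red tooth comes under where the pawl will fall. Drop the pawl into the gap so that the red tooth is the one it will catch, and turn the crank back until that tooth is hard up against the pawl and you feel the pawl take a firm load, without forcing it. Then let go of everything, with the pawl fully in and the red tooth resting against it, and leave the other things on the bench where they are.

Things in the scene. Friction and masses are not known exactly. Their poses are not given: they have to be found in the camera images.
- winch: Hand winch, blue side plates, fixed to the bench on a dark steel stand 230 x 190 mm. Origin: on the bench under the drum's middle. x points away from the side facing the robot, y along the drum's axis, z up. The drum's axis is level, along y, 150 mm above the origin. Ratchet wheel and pawl are outside the +y plate, the crank on the -y side.
- drum_angle (a joint): Angle (rad) of drum, ratchet wheel and crank, one piece. Positive = wound on (wheel's top to winch -x); starts at 1.2 to 1.65; turning back lowers it: wheel's top and upright crank go to winch +x. The red tooth meets the dropped pawl near 0 (within 0.14, as the pawl's bolt is set). It stays where left: the brake drags 5 to 7 N at the handle. 14 teeth, 0.449 rad each.
- pawl_angle (a joint): Angle (rad) of the pawl about its bolt, growing as it is lifted. About 0 = nose at the bottom of a gap, up to 0.25 riding on a tooth's back. Its handle is right above the bolt at 1.34; past about 1.5 its own weight (0.12 to 0.2 kg) tips it onto its rest at 2.1, where it stays. Down, it lets the drum wind on but not turn back.
- pawl_grip (a point): Middle of the pawl's handle: a yellow round pin 14 mm thick, 53 mm long, along winch +y, 31 mm out from the pawl. The pawl's bolt runs along y, 60 mm above and 60 mm (54 to 66, set in a slot) to winch +x of the drum's axis. Pawl_angle 0: this point is 50 mm to winch -x of and 12 mm above the bolt's axis; on the rest 36 mm to +x, 37 mm above.
- crank_grip (a point): Middle of the crank's handle: a black sleeve 26 mm thick, 94 mm long along the winch's y, free to spin on its pin, 100 mm from the drum's axis, 134 mm to winch -y of the winch's middle and 50 mm out from the crank's arm. At joint drum_angle = d the crank leans d - 0.65 rad from upright towards winch -x.
- pawl_nose (a point): Centre of the pawl's rounded nose (radius 3.5 mm), at mid-thickness of the wheel. With the red tooth against the nose it is about 5 mm from the point red_tooth, to winch +x of it and lower.
- red_tooth (a point): Tip of the one red-painted tooth of the ratchet wheel, at mid-thickness. Wheel: 100 mm across the tips, 12 mm thick, teeth 9 mm high. At drum_angle = 0 it is 11 degrees to winch +x of the wheel's top.
- drum: Empty steel rope drum with its crank and its dark steel ratchet wheel with one red tooth. Origin on the drum's axis, midway between the side plates; the wheel lies 64 to 76 mm to winch +y of it.
- pawl: Steel pawl with a rounded nose (radius 3.5 mm) that falls into the gaps of the wheel, and a yellow handle. Its origin lies on the pivot's axis, midway between the side plates. It has a firm load when the crank's handle is pushed back against it with 11 to 18 N, drag included; over 22 N is forcing it. The pawl yields less than 1 mm.
- screwdriver_mid (a point): Loose screwdriver with a blue handle, 220 mm long, lying on the bench, not part of the job. Point: its middle.
- spanner_mid (a point): Loose steel open-ended spanner, 180 mm long, lying on the bench, not part of the job. Point: its middle.
- hammer_mid (a point): Loose hammer with a wooden handle, 260 mm long, lying on the bench, not part of the job. Point: its middle.
- oil_bottle_mid (a point): Loose white plastic oil bottle with a red cap, 52 mm across, 130 mm tall, standing, not part of the job. Point: its middle.
- spare_clamp_mid (a point): Loose brass rope clamp, 50 x 22 x 18 mm, lying near the winch's side that faces the robot, not part of the job. Point: its middle.
- spare_bearing_mid (a point): Loose steel ball bearing, a ring 52 mm across and 15 mm thick, lying flat behind the winch, not part of the job. Point: its middle.
- valve_block_mid (a point): Loose black valve block, 75 x 50 x 57 mm, with two small screws on top, not part of the job. Point: its middle.

How it is judged:
By the outcome, as a careful person would: the job done as asked, in the order asked, and still so for the second after the job is handed in, with the robot touching nothing.
It also fails if it takes over 69 s, if anything falls off the work surface, if the arm or the gripper's body presses on something with over 40 N, if the wrist force passes 120 N, or if a joint passes its speed limit or range.

## Working session

There is one attempt and no reset: what is moved stays moved. The work goes in short steps, Python scripts to look and compute and a shell command to move; the robot and the scene stay as the last step left them, time stands still between calls to the robot, and variables do not carry over. Pictures are saved under pics/ and viewed, at most 10 in all, crops included, and the job is handed in when it is done.

```bash
mkdir -p pics; cat > h.py <<'E'
import numpy as np, cv2
from scipy.spatial.transform import Rotation as R
from cell import readout, vision, arm
def snap(name, fn):
    d=vision.get_image(name); cv2.imwrite('pics/'+fn+'.png',d['pixels']); np.savez('pics/'+fn+'.npz',**d); return d
def rot(d):
    r=np.array(d['rotation'],float); return r if r.shape==(3,3) else R.from_rotvec(r).as_matrix()
def cloud(d):
    K=d['camera_matrix']; z=d['z_map']; v,u=np.mgrid[:480,:640]
    p=np.stack([(u-K[0,2])/K[0,0]*z,-(v-K[1,2])/K[1,1]*z,-z],-1)
    return p@rot(d).T+np.array(d['position'])
def proj(d,P):
    K=d['camera_matrix']; c=(np.atleast_2d(P)-np.array(d['position']))@rot(d)
    return np.stack([K[0,2]+K[0,0]*c[:,0]/-c[:,2],K[1,2]-K[1,1]*c[:,1]/-c[:,2]],-1)
E
python3 - <<'E'
from h import *
ims=[]
for n in ['side','top']:
    d=snap(n,n+'0'); ims.append(d['pixels']); print(n,d['position'],d['rotation'],d['camera_matrix'],[k for k in d])
print(readout.observe())
print([a for a in dir(arm) if a[0]!='_'])
E
```

```text
side [0.41496507 0.79036972 0.999312  ] [ 0.10843844 -1.12973302 -2.79464477] [[477.46906115   0.         317.47096279]
 [  0.         477.46906115 237.57129288]
 [  0.           0.           1.        ]] ['pixels', 'z_map', 'camera_matrix', 'position', 'rotation']
top [ 0.3618219  -0.04408392  1.45163876] [ 0.11923505 -0.080271   -1.55469514] [[514.52866518   0.         321.94577458]
 [  0.         514.52866518 233.02581769]
 [  0.           0.           1.        ]] ['pixels', 'z_map', 'camera_matrix', 'position', 'rotation']
{'clock': 0.1, 'joints': array([-1.37659218,  0.43511496,  0.02497266,  1.57399429, -0.01161323,
        1.13399186, -0.0750957 ]), 'dq': array([ 0.0002439 , -0.00189245, -0.00161741, -0.00227124, -0.00115062,
       -0.00044998,  0.00203079]), 'joint_efforts': array([ 3.73431685e-03, -6.69124389e+01,  9.88173075e-01, -3.15147007e+01,
       -6.05181581e-02,  3.73775326e-02,  3.17545823e-05]), 'position': array([0.18270476, 0.5972289 , 0.22605183]), 'ee_rot': array([-4.64604334e-01, -3.10695568e+00,  2.13673804e-03]), 'force': array([ 0.07404708,  0.11692248, -1.54544732]), 'ft_torque': array([-0.00368363, -0.04684989,  0.06636966]), 'gripper_force': 0.0, 'width': 0.996851891311761}
['PlanningError', 'tcp_to_grasp']
```

View pics/side0.png

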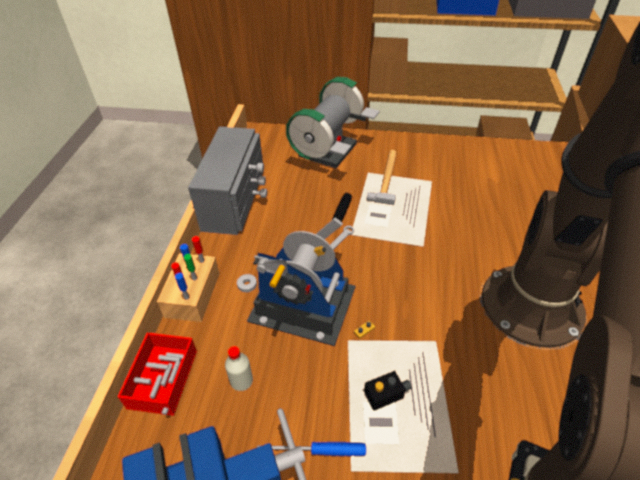

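View pics/top0.png

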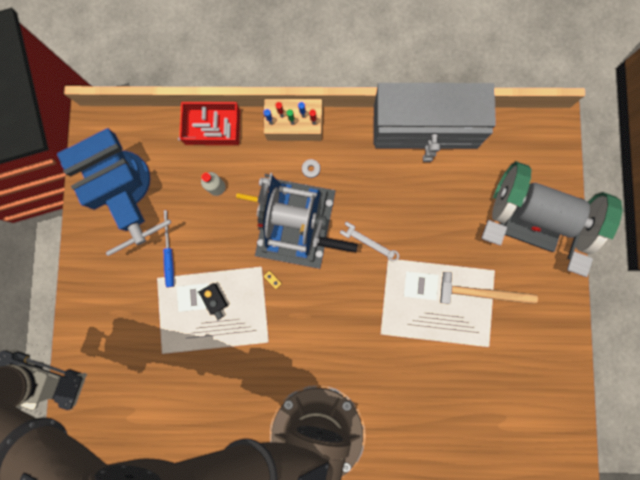

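Side view: the winch is at about (305,285), its yellow pawl pin at (277,275) and the black crank handle at (342,208). Top view: winch stand corners are around (264,180), (335,186), (325,266) and (257,258), pawl pin at (246,197), and crank handle at (340,243).

```bash
python3 - <<'E'
from h import *
s=np.load('pics/side0.npz');t=np.load('pics/top0.npz')
a=cv2.resize(s['pixels'][180:350,235:365],None,fx=3.0,fy=3.0,interpolation=cv2.INTER_CUBIC)
b=cv2.resize(t['pixels'][165:275,230:365],None,fx=2.95,fy=2.95,interpolation=cv2.INTER_CUBIC)
o=np.zeros((510,800,3),np.uint8);o[:510,:390]=a[:510];o[:b.shape[0],395:395+b.shape[1]]=b
cv2.imwrite('pics/crop1.png',o)
for n,d in(('side',s),('top',t)):
    C=cloud(d);H=cv2.cvtColor(d['pixels'],cv2.COLOR_BGR2HSV)
    reg=np.zeros((480,640),bool)
    if n=='side': reg[180:350,235:365]=1
    else: reg[165:275,230:365]=1
    yel=reg&(H[...,0]>18)&(H[...,0]<32)&(H[...,1]>170)&(H[...,2]>130)&(C[...,2]>.1)
    blk=reg&(H[...,2]<45)&(C[...,2]>.16)
    blu=reg&(H[...,0]>100)&(H[...,0]<125)&(H[...,1]>140)&(C[...,2]>.03)
    for m,nm in((yel,'yel'),(blk,'blk'),(blu,'blue')):
        P=C[m]; print(n,nm,len(P))
        if len(P)>5:
            v=np.linalg.svd(P-P.mean(0),full_matrices=False)[2][0];q=(P-P.mean(0))@v
            print(P.mean(0).round(3),v.round(3),q.min().round(3),q.max().round(3),P.min(0).round(3),P.max(0).round(3))
    low=reg&(C[...,2]>.004)&(C[...,2]<.035); P=C[low]
    h,e=np.histogram(P[:,2],31,(.004,.035)); print(h)
    r=cv2.minAreaRect((P[:,:2]*1000).astype(np.float32)); print(r)
# corners on top image
C=cloud(t)
for u,v in((264,182),(333,187),(324,264),(259,257)): print(u,v,C[v,u].round(3))
E
```

```text
side yel 177
[0.59  0.155 0.227] [0.059 0.765 0.641] -0.129 0.971 [0.415 0.038 0.164] [0.614 0.79  0.999]
side blk 294
[0.516 0.018 0.231] [-0.146 -0.925 -0.35 ] -0.969 0.101 [ 0.415 -0.088  0.161] [0.612 0.79  0.999]
side blue 1556
[0.565 0.109 0.106] [-0.095 -0.64  -0.763] -1.103 0.091 [0.415 0.005 0.056] [0.677 0.79  0.999]
[369 359 262 185 142  97  63  67  51  93  74  61  54  41  40  40  28  20
  18  20  29  28  36  34  22  24  25  22  23  25  29]
((621.7109375, -101.63522338867188), (377.72271728515625, 630.4136962890625), 4.31705904006958)
top yel 104
[0.602 0.171 0.233] [-0.174 -0.985 -0.02 ] -0.026 0.026 [0.593 0.145 0.227] [0.611 0.196 0.241]
top blk 161
[ 0.489 -0.048  0.257] [-0.107  0.003  0.994] -0.022 1.201 [ 0.362 -0.094  0.236] [ 0.505 -0.006  1.452]
top blue 431
[0.568 0.08  0.096] [-0.098 -0.153  0.983] -0.051 1.372 [ 0.362 -0.044  0.053] [0.675 0.139 1.452]
[433 304 253 170 132  95  69  55  44  41  28  32  22  21   8   6   8   4
   2   0   3   2   0   1   2   2   1   0   1   0   1]
((586.78125, 66.59693908691406), (314.5535583496094, 385.7650451660156), 0.8094016313552856)
264 182 [0.643 0.131 0.224]
333 187 [ 0.682 -0.036 -0.005]
324 264 [ 0.459 -0.014  0.007]
259 257 [0.477 0.171 0.   ]
```

View pics/crop1.png

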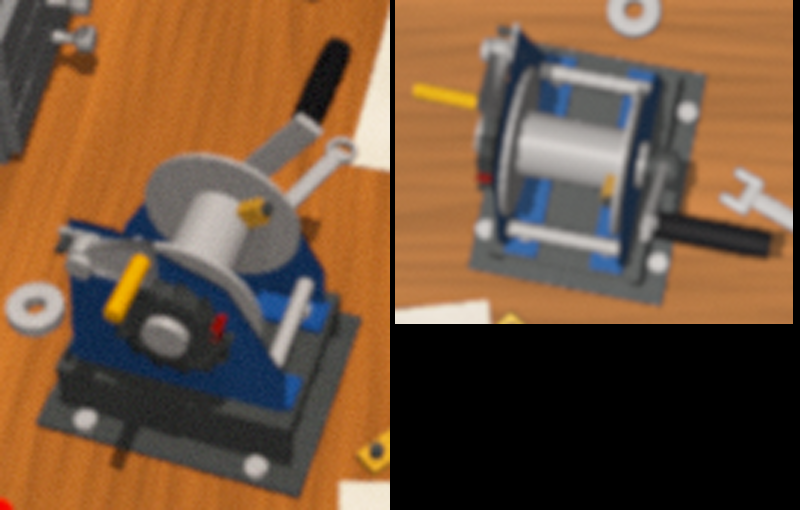

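Crop: the side view shows the red tooth at side px (308,288) on the wheel, the pawl pin down, and the crank leaning towards the robot. In the top view the stand has a clear outline with corners near (387,75 → full-res 334,190) and so on. I'll fit it from colour and low height.

```bash
python3 - <<'E'
from h import *
s=np.load('pics/side0.npz');t=np.load('pics/top0.npz')
for n,d in(('side',s),('top',t)):
    C=cloud(d);H=cv2.cvtColor(d['pixels'],cv2.COLOR_BGR2HSV);ok=d['z_map']>0
    reg=np.zeros((480,640),bool)
    if n=='side': reg[180:350,235:365]=1
    else: reg[165:275,230:365]=1
    reg&=ok
    st=reg&(H[...,1]<90)&(H[...,2]<130)&(C[...,2]<.03)
    st=cv2.morphologyEx(st.astype(np.uint8),cv2.MORPH_OPEN,np.ones((3,3)))
    k,l,sc,_=cv2.connectedComponentsWithStats(st); 
    i=1+sc[1:,4].argmax(); 
    P=C[l==i]; P=P[np.abs(P[:,2]-np.median(P[:,2]))<.012]
    print(n,'stand',len(P),np.median(P[:,2]).round(4),cv2.minAreaRect((P[:,:2]*1000).astype(np.float32)))
    yel=reg&(H[...,0]>18)&(H[...,0]<32)&(H[...,1]>150)&(H[...,2]>120)&(C[...,2]>.1)&(C[...,1]>.13)
    blk=reg&(H[...,2]<50)&(C[...,2]>.2)&(C[...,1]<.0)
    red=reg&((H[...,0]<6)|(H[...,0]>174))&(H[...,1]>150)&(C[...,2]>.1)
    blu=reg&(H[...,0]>100)&(H[...,0]<125)&(H[...,1]>140)&(C[...,2]>.1)
    for m,nm in((yel,'yel'),(blk,'blk'),(red,'red')):
        P=C[m]
        if len(P)<4: print(n,nm,len(P));continue
        P=P[np.linalg.norm(P-np.median(P,0),axis=1)<.08];v=np.linalg.svd(P-P.mean(0),full_matrices=False)[2][0];q=(P-P.mean(0))@v
        print(n,nm,len(P),P.mean(0).round(4),v.round(3),q.min().round(3),q.max().round(3),np.percentile(P[:,2],[5,50,95]).round(3))
E
```

```text
side stand 1320 0.0059 ((578.2020874023438, 76.32917785644531), (188.8789825439453, 230.70103454589844), 81.05644226074219)
side yel 144 [0.6037 0.176  0.2325] [ 0.207  0.978 -0.018] -0.031 0.024 [0.228 0.233 0.236]
side blk 218 [ 0.4901 -0.0429  0.2422] [0.182 0.983 0.001] -0.046 0.042 [0.237 0.243 0.246]
side red 29 [0.5462 0.1522 0.1683] [ 0.102  0.334 -0.937] -0.007 0.013 [0.157 0.17  0.175]
top stand 425 0.0058 ((477.8157043457031, 87.93319702148438), (187.97061157226562, 28.876367568969727), 79.90166473388672)
top yel 105 [0.6023 0.1704 0.2335] [-0.176 -0.984 -0.017] -0.026 0.026 [0.229 0.233 0.238]
top blk 242 [ 0.4909 -0.0471  0.2428] [-0.171 -0.985  0.004] -0.042 0.047 [0.238 0.243 0.247]
top red 12 [0.5443 0.1462 0.17  ] [ 0.153 -0.814 -0.561] -0.006 0.006 [0.167 0.169 0.175]
```

Everything agrees. The stand fits as 189 × 231 mm, with its centre at (0.578, 0.076) and yaw about -0.16. The crank grip lies 134 mm along -y, giving d ≈ 1.34, and the pawl pin is at (0.603, 0.173, 0.229). I'll move now.

```bash
cat >> h.py <<'E'
YAW=-0.165; O=np.array([.578,.0763,0.])
Rw=R.from_euler('z',YAW).as_matrix()
def W(p): return O+Rw@np.array(p,float)      # winch -> world
def Wi(P): return Rw.T@(np.array(P)-O)
def rel(Wg):   # grasp-point target in winch frame -> tool units (tool axes as they stand)
    o=readout.observe(); T=R.from_rotvec(o['ee_rot']).as_matrix()
    P=W(Wg)-T[:,2]*arm.tcp_to_grasp*1.0 if arm.tcp_to_grasp>0 else W(Wg)-T[:,2]*arm.tcp_to_grasp
    u=T.T@(P-o['position'])/.04
    y=np.arctan2(T[1,1],T[0,1]); e=-np.degrees((YAW-y+np.pi/2)%np.pi-np.pi/2)/4
    g=o['position']+T[:,2]*arm.tcp_to_grasp
    print('units',u.round(2),'turn',e.round(2),'grasp winch mm',(Wi(g)*1000).round(1),'F winch',(Rw.T@o['force']).round(1),'w',round(o['width'],3),'gf',round(o['gripper_force'],1),'t',o['clock'],'tilt',T[:,2].round(3)[:2])
E
python3 -c "from h import *;print(arm.tcp_to_grasp)"
python3 -m creep '[[0,0,-1,1,1],[0,0,-1,1,1],[0,0,-1,1,1],[-0.5,-0.25,-0.3,0,1],[-1,-0.5,0,0,1],[-1,-0.5,0,0,1],[-1,-0.5,0,0,1],[-1,-0.5,0,0,1],[0,0,0,0,1]]' 15
python3 -c "
from h import *
rel([.009,.102,.30]); print(readout.observe()['joints'].round(2))"
```

```text
-0.0188
clock: 1.23
position: [0.2996, 0.4273, 0.3583]
ee_rot: [0.796, 3.038, -0.002]
force: [-0.4, 0.1, 0.3]
width: 1.001
gripper_force: 0.0
units [-9.71 -1.76  1.94] turn 17.52 grasp winch mm [-332.3  300.5  377.1] F winch [-0.4 -0.   0.3] w 1.001 gf 0.0 t 1.225 tilt [ 0.001 -0.002]
[-1.19  0.18  0.15  1.61 -0.03  1.35  0.03]
```

```bash
python3 -m creep '[[-1,-0.2,0,0,1],[-1,-0.2,0,0,1],[-1,-0.2,0,0,1],[-1,-0.2,0,0,1],[-1,-0.2,0,0,1],[-1,-0.2,0,0,1],[-1,-0.2,0,0,1],[-1,-0.2,0,0,0.6],[-0.6,-0.1,0,0,0.6],[0,0,0,1,0.6],[0,0,0,1,0.6],[0,0,0,1,0.6]]' 15 >/dev/null
python3 -m creep '[[0,0,0,1,0.5],[0,0,0,1,0.5],[0,0,0,1,0.5],[0,0,0,1,0.5],[0,0,0,1,0.5],[0,0,0,1,0.5],[0,0,0,1,0.5],[0,0,0,1,0.5],[0,0,0,1,0.5],[0,0,0,1,0.5],[0,0,0,1,0.5],[0,0,0,1,0.5]]'>/dev/null
python3 -m creep '[[0,0,0,1,0.5],[0,0,0,1,0.5],[0,0,0,0,0.5]]'
python3 -c "
from h import *
rel([.009,.102,.23]); print(readout.observe()['joints'].round(2)); snap('wrist','w1')"
```

```text
clock: 4.6
position: [0.564, 0.2056, 0.3578]
ee_rot: [-2.351, -2.083, 0.002]
force: [-0.5, 0.2, 0.2]
width: 0.497
gripper_force: 0.0
units [-0.63  1.08  3.66] turn 0.63 grasp winch mm [-35.1 125.3 376.6] F winch [-0.6  0.1  0.2] w 0.497 gf 0.0 t 4.6 tilt [-0.001 -0.001]
[-0.86  0.34  0.6   1.45 -0.2   1.4  -0.37]
```

View pics/w1.png

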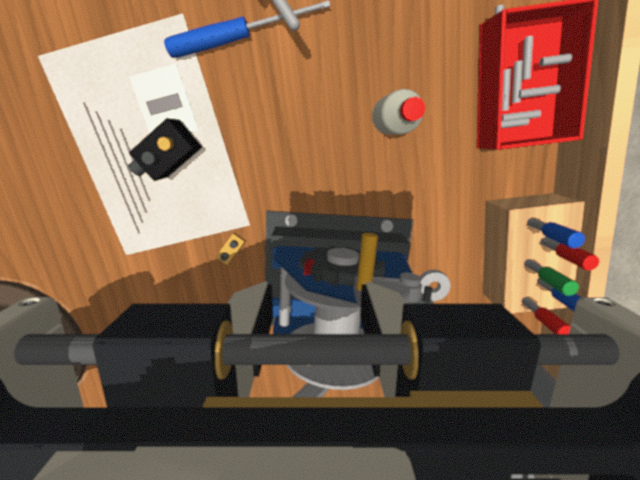

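The wrist view shows the pin at about (368,260), just right of the fingers' centre, and the red tooth at (309,267). I'll measure the pin and red tooth from this image.

```bash
python3 - <<'E'
from h import *
d=np.load('pics/w1.npz');C=cloud(d);H=cv2.cvtColor(d['pixels'],cv2.COLOR_BGR2HSV)
reg=np.zeros((480,640),bool);reg[200:300,250:440]=1;reg&=d['z_map']>0
for nm,m in(('yel',(H[...,0]>18)&(H[...,0]<32)&(H[...,1]>150)&(H[...,2]>90)),('red',((H[...,0]<6)|(H[...,0]>174))&(H[...,1]>150))):
    P=C[reg&m&(C[...,2]>.12)]; P=(P-O)@Rw; v=np.linalg.svd(P-P.mean(0),full_matrices=False)[2][0]
    print(nm,len(P),P.mean(0).round(4),v.round(3),np.percentile(P,[2,98],axis=0).round(3).tolist())
rel([.009,.102,.23])
E
```

```text
yel 739 [0.0115 0.1033 0.2343] [0.037 0.994 0.101] [[0.006, 0.076, 0.229], [0.018, 0.125, 0.237]]
red 110 [-0.0412  0.0679  0.1694] [ 0.212  0.46  -0.862] [[-0.045, 0.06, 0.156], [-0.036, 0.072, 0.175]]
units [-0.63  1.08  3.67] turn 0.64 grasp winch mm [-35.  125.2 376.8] F winch [-0.1  0.8  0.1] w 0.499 gf 0.0 t 4.65 tilt [-0.001 -0.   ]
```

```bash
python3 -m creep '[[-0.3,0.5,0,0.6,0.5],[-0.33,0.6,0,0,0.5],[0,0,1,0,0.5],[0,0,1,0,0.5],[0,0,0,0,0.5]]'; python3 -c "
from h import *
rel([.009,.102,.23])"
```

```text
clock: 5.28
position: [0.6032, 0.1729, 0.2759]
ee_rot: [-2.396, -2.029, 0.009]
force: [0.3, 0.2, 0.3]
width: 0.5
gripper_force: 0.0
units [0.07 0.   1.62] turn -0.0 grasp winch mm [  9.1  99.5 294.7] F winch [0.2 0.2 0.3] w 0.5 gf 0.0 t 5.275 tilt [-0.005 -0.002]
```

```bash
python3 -m creep '[[0,0.03,0.8,0,0.5],[0,0.03,0.8,0,0.5],[0,0,0,0,0],[0,0,0,0,0],[0,0,0,0,0],[0,0,0,0,0]]' 12; python3 -c "
from h import *
rel([.0105,.102,.23])"
```

```text
clock: 6.02
position: [0.6064, 0.1741, 0.216]
ee_rot: [-2.395, -2.032, -0.001]
force: [-2.9, -0.1, 8.1]
width: 0.147
gripper_force: 12.0
units [ 0.02 -0.04  0.12] turn 0.02 grasp winch mm [ 11.9 101.1 234.8] F winch [-2.9 -0.5  8.1] w 0.147 gf 12.0 t 6.025 tilt [-0.     0.001]
```

```bash
python3 -m creep '[[0,0.16,-0.28,0,0],[0,0.22,-0.23,0,0],[0,0.28,-0.17,0,0],[0,0.31,-0.1,0,0],[0,0,0,0,0]]'; python3 -c "
from h import *
rel([.0537,.102,.2613])"
```

```text
clock: 6.65
position: [0.6458, 0.1676, 0.2479]
ee_rot: [2.396, 2.032, 0.004]
force: [-3.3, 0.3, 9.0]
width: 0.148
gripper_force: 12.0
units [0.02 0.05 0.13] turn 0.01 grasp winch mm [ 51.9 101.2 266.7] F winch [-3.3 -0.2  9. ] w 0.148 gf 12.0 t 6.65 tilt [0.002 0.001]
```

```bash
python3 -m creep '[[0,0.32,-0.01,0,0],[0,0.31,0.05,0,0],[0,0.23,0.09,0,0],[0,0.2,0.12,0,0],[0,0,0,0,0]]'; python3 -c "
from h import *
rel([.0922,.102,.2483])"
```

```text
clock: 7.28
position: [0.6877, 0.16, 0.2352]
ee_rot: [2.396, 2.031, -0.0]
force: [1.5, -1.5, 0.7]
width: 0.148
gripper_force: 12.0
units [ 0.04 -0.06  0.14] turn 0.0 grasp winch mm [ 94.4 100.6 254. ] F winch [ 1.7 -1.3  0.7] w 0.148 gf 12.0 t 7.275 tilt [ 0.001 -0.001]
```

```bash
python3 -m creep '[[0,0.0,0.05,0,0.4],[0,0,0,0,0.4],[0,0,0,0,0.4],[0,0,-1,0,0.5],[0,0,-1,0,0.5],[0,0,-0.5,0,0.5],[0,0,0,0,0.5]]'; python3 - <<'E'
from h import *
d=snap('wrist','w2');snap('side','s2');C=cloud(d);H=cv2.cvtColor(d['pixels'],cv2.COLOR_BGR2HSV)
reg=(d['z_map']>0)
P=C[reg&(H[...,0]>18)&(H[...,0]<32)&(H[...,1]>150)&(H[...,2]>90)]; P=(P-O)@Rw; P=P[(np.abs(P[:,0]-.05)<.07)&(P[:,1]>.07)&(P[:,1]<.14)&(P[:,2]>.2)]
print(len(P),P.mean(0).round(4),np.percentile(P,[2,98],axis=0).round(3).tolist())
rel([-.064,-.134,.30])
E
```

```text
clock: 8.15
position: [0.6875, 0.1604, 0.3357]
ee_rot: [2.395, 2.031, 0.005]
force: [-0.7, -0.4, -1.1]
width: 0.497
gripper_force: 0.0
2362 [0.0957 0.1121 0.3414] [[0.069, 0.074, 0.248], [0.12, 0.134, 0.431]]
units [-5.87 -3.93  1.3 ] turn 0.01 grasp winch mm [ 93.2 100.9 351.8] F winch [-0.5  0.2 -0.7] w 0.502 gf 0.0 t 8.25 tilt [-0.001  0.   ]
```

```bash
python3 - <<'E'
from h import *
for n in('w2','s2'):
    d=np.load(f'pics/{n}.npz');C=cloud(d);H=cv2.cvtColor(d['pixels'],cv2.COLOR_BGR2HSV)
    P=C[(d['z_map']>0)&(H[...,0]>18)&(H[...,0]<32)&(H[...,1]>150)&(H[...,2]>90)]; P=(P-O)@Rw; P=P[(np.abs(P[:,0]-.05)<.07)&(P[:,1]>.07)&(P[:,1]<.14)&(P[:,2]>.2)&(P[:,2]<.275)]
    if len(P): print(n,len(P),P.mean(0).round(4),np.percentile(P,[2,98],axis=0).round(3).tolist())
E
python3 -m creep '[[-1,-0.67,0,0,0.5],[-1,-0.67,0,0,0.5],[-1,-0.67,0,0,0.5],[-1,-0.67,0,0,0.5],[-1,-0.67,0,0,0.5],[-0.87,-0.58,0,0,0.5],[0,0,0,0,0.5]]'; python3 - <<'E'
from h import *
d=snap('wrist','w3');rel([-.064,-.134,.23]);print(readout.observe()['joints'].round(2))
C=cloud(d);H=cv2.cvtColor(d['pixels'],cv2.COLOR_BGR2HSV)
P=C[(d['z_map']>0)&(H[...,2]<60)];P=(P-O)@Rw; P=P[(P[:,2]>.2)&(P[:,2]<.265)&(P[:,1]<-.08)&(P[:,0]<0)]
print(len(P),P.mean(0).round(4),np.percentile(P,[2,98],axis=0).round(3).tolist())
E
```

```text
w2 1162 [0.0962 0.0994 0.2528] [[0.09, 0.073, 0.248], [0.103, 0.123, 0.255]]
s2 125 [0.0925 0.1031 0.2515] [[0.088, 0.076, 0.245], [0.099, 0.126, 0.256]]
clock: 9.12
position: [0.4908, -0.0481, 0.3333]
ee_rot: [-2.399, -2.026, 0.001]
force: [0.3, 0.7, -0.0]
width: 0.5
gripper_force: 0.0
units [0.02 0.02 3.05] turn -0.01 grasp winch mm [ -64.6 -134.9  352. ] F winch [0.7 1.5 0.3] w 0.499 gf 0.0 t 9.175 tilt [-0.001  0.001]
[-0.59  0.14  0.68  1.75 -0.09  1.28 -0.06]
3354 [-0.0627 -0.134   0.2426] [[-0.074, -0.181, 0.235], [-0.051, -0.093, 0.246]]
```

View pics/w3.png

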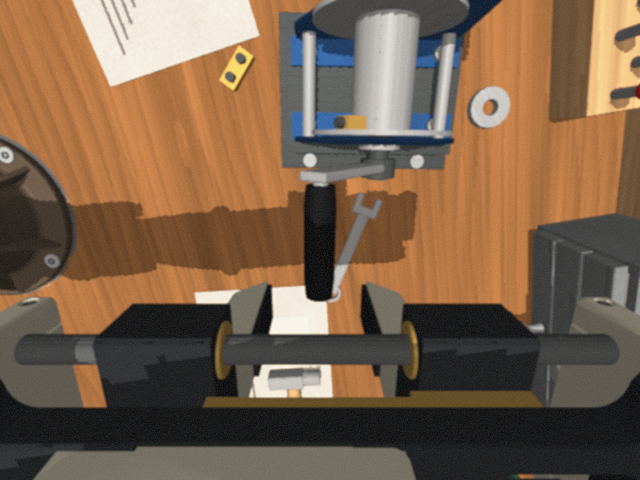

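The pawl is on its rest: the pin is at winch (95, 248) mm, so the bolt is at x ≈ 59. The wrist view shows the black sleeve at (320,240), which measures x = -63 and axis z = 0.233, so d ≈ 1.3.

```bash
python3 -m creep '[[0,0.03,1,0,0.5],[0,0,1,0,0.5],[0,0,0.98,0,0.5],[0,0,0,0,0],[0,0,0,0,0],[0,0,0,0,0],[0,0,0,0,0]]' 25; python3 -m creep '[[0,0.19,-0.12,0,0],[0,0.19,-0.12,0,0],[0,0.21,-0.08,0,0],[0,0.21,-0.08,0,0],[0,0,0,0,0]]'; python3 -c "
from h import *
rel([-.0286,-.134,.25])"
```

```text
clock: 10.05
position: [0.4945, -0.0453, 0.2156]
ee_rot: [-2.395, -2.032, -0.001]
force: [-5.1, 1.6, 3.5]
width: 0.278
gripper_force: 25.0
clock: 10.68
position: [0.5261, -0.0511, 0.2304]
ee_rot: [-2.396, -2.031, 0.001]
force: [-1.9, 0.4, -9.6]
width: 0.277
gripper_force: 25.0
units [ 0.    0.04 -0.02] turn 0.01 grasp winch mm [ -30.3 -134.1  249.2] F winch [-1.9  0.  -9.6] w 0.277 gf 25.0 t 10.675 tilt [-0.001 -0.   ]
```

```bash
python3 -m creep '[[0,0.22,-0.03,0,0],[0,0.22,-0.03,0,0],[0,0.23,0,0,0],[0,0.23,0,0,0],[0,0.22,0.03,0,0],[0,0.22,0.03,0,0],[0,0.22,0.07,0,0],[0,0.22,0.07,0,0],[0,0,0,0,0]]'; python3 -c "
from h import *
rel([.0417,-.134,.241])"
```

```text
clock: 11.8
position: [0.5939, -0.0633, 0.2232]
ee_rot: [-2.395, -2.028, 0.008]
force: [-6.5, -2.0, -15.3]
width: 0.274
gripper_force: 25.0
units [0.03 0.07 0.03] turn -0.0 grasp winch mm [  38.7 -135.1  242. ] F winch [ -6.1  -3.  -15.3] w 0.274 gf 25.0 t 11.8 tilt [-0.006 -0.001]
```

```bash
python3 -m creep '[[0,0,0,0,0.5],[0,0,0,0,0.5],[0,0,0,0,0.5],[0,0,-1,0,0.5],[0,0,-1,0,0.5],[0,0,-1,0,0.5],[0,0,0,0,0.5]]'; python3 - <<'E'
from h import *
d=snap('side','s4');w=snap('wrist','w4');rel([.095,.102,.30])
for d in(d,w):
    C=cloud(d);H=cv2.cvtColor(d['pixels'],cv2.COLOR_BGR2HSV);ok=d['z_map']>0
    for nm,m in(('red',((H[...,0]<6)|(H[...,0]>174))&(H[...,1]>140)),('blk',H[...,2]<60)):
        P=(C[ok&m]-O)@Rw
        P=P[(np.abs(P[:,0])<.08)&(P[:,2]>.15)&(P[:,2]<.27)]
        P=P[(P[:,1]>.05)&(P[:,1]<.09)] if nm=='red' else P[(P[:,1]<-.1)&(P[:,1]>-.19)]
        if len(P): print(nm,len(P),P.mean(0).round(4),np.percentile(P,[2,98],axis=0).round(3).tolist())
E
python3 - <<'E'
import cv2;im=cv2.imread('pics/s4.png');cv2.imwrite('pics/s4c.png',cv2.resize(im[180:350,235:385],None,fx=3.5,fy=3.5,interpolation=cv2.INTER_CUBIC))
E
```

```text
clock: 12.68
position: [0.5983, -0.0632, 0.3489]
ee_rot: [2.392, 2.029, 0.009]
force: [1.3, -0.2, -0.8]
width: 0.499
gripper_force: 0.0
units [5.89 1.35 1.61] turn 0.02 grasp winch mm [  41.2 -133.8  364.2] F winch [-0.1  1.1 -0.2] w 0.498 gf 0.0 t 12.775 tilt [0.001 0.   ]
red 74 [-0.012   0.0685  0.1906] [[-0.022, 0.061, 0.18], [-0.003, 0.073, 0.198]]
blk 201 [ 0.033  -0.1387  0.2493] [[0.025, -0.178, 0.241], [0.043, -0.102, 0.254]]
blk 2866 [ 0.0393 -0.1395  0.2504] [[0.028, -0.183, 0.244], [0.051, -0.102, 0.253]]
```

View pics/s4c.png

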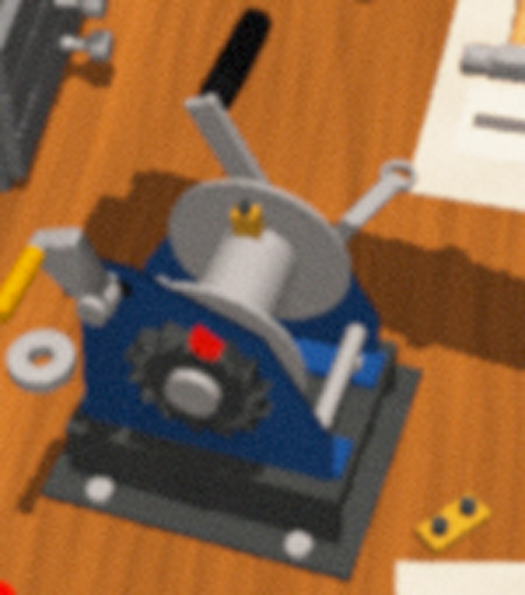

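Crop: the pawl is on its rest at left, and the red tooth at crop (205,342) is just left of the wheel's top, which matches d ≈ 0.25. Next I'll drop the pawl.

```bash
python3 -m creep '[[1,0.23,0,0,0.4],[1,0.23,0,0,0.4],[1,0.23,0,0,0.4],[1,0.23,0,0,0.4],[1,0.23,0,0,0.4],[0.89,0.2,0,0,0.4],[0,0,0.9,0,0.4],[0,0,0.9,0,0.4],[0,0,0,0,0.4]]'; python3 -c "
from h import *
rel([.0945,.102,.250])"
```

```text
clock: 13.9
position: [0.686, 0.1613, 0.269]
ee_rot: [-2.393, -2.03, 0.01]
force: [-0.5, -0.6, 0.6]
width: 0.403
gripper_force: 0.0
units [0.01 0.05 0.94] turn 0.01 grasp winch mm [ 92.7 101.6 287.8] F winch [-0.4 -0.7  0.6] w 0.403 gf 0.0 t 13.9 tilt [-0.007 -0.002]
```

```bash
python3 -m creep '[[0,0.05,0.92,0,0.4],[0,0,0,0,0],[0,0,0,0,0],[0,0,0,0,0],[0,-0.2,-0.15,0,0],[0,-0.23,-0.1,0,0],[0,-0.31,-0.07,0,0],[0,-0.32,0.01,0,0],[0,-0.31,0.1,0,0],[0,0,0,0,0]]' 12; python3 -c "
from h import *
rel([.0370,.102,.2590])"
```

```text
clock: 15.15
position: [0.6344, 0.1708, 0.245]
ee_rot: [-2.393, -2.032, 0.0]
force: [-2.6, 3.6, 5.1]
width: 0.149
gripper_force: 12.0
units [-0.01 -0.08  0.12] turn 0.03 grasp winch mm [ 40.2 102.5 263.8] F winch [-3.1  3.1  5.1] w 0.149 gf 12.0 t 15.15 tilt [-0.002  0.001]
```

```bash
python3 -m creep '[[0,-0.24,0.12,0,0],[0,-0.2,0.17,0,0],[0,-0.16,0.2,0,0],[0,0,0,0,0],[0,0,0,0,0.4],[0,0,0,0,0.4],[0,0,0,0,0.4],[0,0,-0.9,0,0.4],[0,0,-1,0,0.4],[0,0,-1,0,0.4],[0,0,0,0,0.4]]'; python3 - <<'E'
from h import *
rel([.04,-.134,.3])
for n in('side','wrist'):
    d=snap(n,n+'6');C=cloud(d);H=cv2.cvtColor(d['pixels'],cv2.COLOR_BGR2HSV)
    P=C[(d['z_map']>0)&(H[...,0]>18)&(H[...,0]<32)&(H[...,1]>150)&(H[...,2]>90)]; P=(P-O)@Rw; P=P[(np.abs(P[:,0]-.05)<.07)&(P[:,1]>.07)&(P[:,1]<.14)&(P[:,2]>.2)&(P[:,2]<.275)]
    if len(P): print(n,len(P),P.mean(0).round(4),np.percentile(P,[2,98],axis=0).round(3).tolist())
im=cv2.imread('pics/side6.png');cv2.imwrite('pics/s6c.png',cv2.resize(im[230:330,250:350],None,fx=5.5,fy=5.5,interpolation=cv2.INTER_CUBIC))
E
```

```text
clock: 16.52
position: [0.614, 0.173, 0.3445]
ee_rot: [2.395, 2.029, 0.008]
force: [0.5, -0.5, -0.9]
width: 0.401
gripper_force: 0.0
units [-5.88  0.5   1.57] turn 0.0 grasp winch mm [ 19.5 101.2 363.3] F winch [ 0.6 -0.4 -0.9] w 0.401 gf 0.0 t 16.525 tilt [0.006 0.001]
side 132 [0.0075 0.1042 0.2286] [[0.003, 0.076, 0.222], [0.014, 0.127, 0.232]]
wrist 948 [0.0115 0.1003 0.2299] [[0.005, 0.074, 0.226], [0.018, 0.125, 0.232]]
```

View pics/s6c.png

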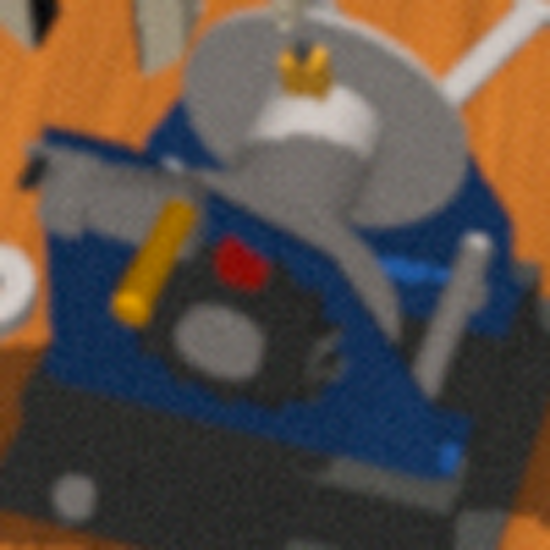

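The pawl's pin has dropped 5 mm lower than at the start, with its top at 0.232, so the nose is in the gap just ahead of the red tooth at crop (242,262). I'll go to the crank, straddle the sleeve and push it without gripping.

```bash
python3 -m creep '[[-1,0.08,0,0,0.45],[-1,0.08,0,0,0.45],[-1,0.08,0,0,0.45],[-1,0.08,0,0,0.45],[-1,0.08,0,0,0.45],[-0.88,0.07,0,0,0.45],[0,0,1,0,0.45],[0,0,1,0,0.45],[0,0,1,0,0.45],[0,0,0.13,0,0.45],[0,0,0,0,0.45]]' ; python3 -c "
from h import *
rel([.06,-.134,.23])"
```

```text
clock: 18.0
position: [0.5924, -0.0617, 0.2161]
ee_rot: [-2.396, -2.031, 0.001]
force: [0.3, -0.2, 0.3]
width: 0.451
gripper_force: 0.0
units [-0.01  0.58  0.12] turn 0.01 grasp winch mm [  36.9 -133.8  234.9] F winch [ 0.4 -0.2  0.3] w 0.451 gf 0.0 t 18.0 tilt [-0.001 -0.   ]
```

```bash
r(){ python3 -c "
from h import *
rel([.06,-.134,.23])"; }
python3 -m creep '[[0,0.12,0,0,0.45],[0,0.12,0,0,0.45],[0,0.05,0.02,0,0.45],[0,0.05,0.02,0,0.45],[0,0,0,0,0.45]]' >/dev/null; r
python3 -m creep '[[0,0.05,0.02,0,0.45],[0,0.05,0.02,0,0.45],[0,0,0,0,0.45]]' >/dev/null; r
```

```text
units [-0.01  0.27  0.07] turn 0.01 grasp winch mm [  49.2 -133.6  232.8] F winch [-6.8  0.1 -0.9] w 0.449 gf 3.1 t 18.625 tilt [-0.003  0.001]
units [-0.01  0.17  0.03] turn 0.01 grasp winch mm [  53.  -133.7  231.1] F winch [-6.2 -0.6 -0.1] w 0.451 gf 3.3 t 19.0 tilt [-0.004  0.001]
```

```bash
r(){ python3 -c "
from h import *
rel([.06,-.134,.23])"; }
python3 -m creep '[[0,0.05,0.02,0,0.45],[0,0.03,0.02,0,0.45],[0,0,0,0,0.45]]' >/dev/null; r
python3 -m creep '[[0,0.05,0.02,0,0.45],[0,0,0,0,0.45]]' >/dev/null; r
python3 -m creep '[[0,0.05,0.02,0,0.45],[0,0,0,0,0.45]]' >/dev/null; r
```

```text
units [-0.01  0.09 -0.01] turn 0.01 grasp winch mm [  56.2 -133.7  229.5] F winch [-7.  -1.2 -0.1] w 0.451 gf 3.4 t 19.375 tilt [-0.004  0.001]
units [-0.01  0.05 -0.03] turn 0.01 grasp winch mm [  58.1 -133.7  228.6] F winch [-6.8 -0.7 -1.1] w 0.452 gf 3.5 t 19.625 tilt [-0.004  0.001]
units [-0.01 -0.   -0.06] turn 0.01 grasp winch mm [  60.1 -133.8  227.8] F winch [-6.5 -1.3  0.4] w 0.45 gf 3.6 t 19.875 tilt [-0.004  0.001]
```

```bash
r(){ python3 -c "
from h import *
rel([.06,-.134,.23])"; }
python3 -m creep '[[0,0.03,0.02,0,0.45],[0,0,0,0,0.45]]' >/dev/null; r
python3 -m creep '[[0,0.03,0.02,0,0.45],[0,0,0,0,0.45]]' >/dev/null; r
python3 -m creep '[[0,0.03,0.02,0,0.45],[0,0,0,0,0.45]]' >/dev/null; r
python3 -m creep '[[0,0.03,0.02,0,0.45],[0,0,0,0,0.45]]' >/dev/null; r
```

```text
units [-0.01 -0.03 -0.07] turn 0.01 grasp winch mm [  61.2 -133.7  227. ] F winch [-7.6 -0.4 -0.6] w 0.447 gf 3.7 t 20.125 tilt [-0.004  0.001]
units [-0.01 -0.06 -0.09] turn 0.01 grasp winch mm [  62.4 -133.8  226.2] F winch [-7.5 -0.9  0.1] w 0.454 gf 3.7 t 20.375 tilt [-0.004  0.001]
units [-0.01 -0.09 -0.12] turn 0.01 grasp winch mm [  63.6 -133.8  225.4] F winch [-7.  -0.3 -1. ] w 0.452 gf 3.7 t 20.625 tilt [-0.004  0.001]
units [-0.01 -0.12 -0.13] turn 0.01 grasp winch mm [  64.7 -133.8  224.6] F winch [-7.3 -1.  -0.5] w 0.45 gf 3.8 t 20.875 tilt [-0.004  0.001]
```

```bash
r(){ python3 -c "
from h import *
rel([.06,-.134,.23])"; }
python3 -m creep '[[0,0.03,0.01,0,0.45],[0,0,0,0,0.45]]' >/dev/null; r
python3 -m creep '[[0,0.03,0.01,0,0.45],[0,0,0,0,0.45]]' >/dev/null; r
python3 -m creep '[[0,0.03,0.01,0,0.45],[0,0,0,0,0.45]]' >/dev/null; r
```

```text
units [-0.   -0.15 -0.15] turn 0.01 grasp winch mm [  65.8 -133.8  224.1] F winch [-8.3  0.2 -1.2] w 0.451 gf 4.0 t 21.125 tilt [-0.005  0.001]
units [-0.   -0.17 -0.16] turn 0.01 grasp winch mm [  66.9 -133.8  223.7] F winch [-8.4 -0.8 -1.1] w 0.453 gf 4.2 t 21.375 tilt [-0.005  0.001]
units [-0.   -0.19 -0.17] turn 0.0 grasp winch mm [  67.5 -133.8  223.1] F winch [-10.6  -1.8   0.2] w 0.447 gf 5.1 t 21.625 tilt [-0.006  0.001]
```

```bash
r(){ python3 -c "
from h import *
rel([.06,-.134,.23])"; }
python3 -m creep '[[0,0.02,0,0,0.45],[0,0,0,0,0.45]]' >/dev/null; r
python3 -m creep '[[0,0.02,0,0,0.45],[0,0,0,0,0.45]]' >/dev/null; r
```

```text
units [-0.   -0.2  -0.18] turn 0.0 grasp winch mm [  67.8 -133.8  222.9] F winch [-12.2  -0.7   1. ] w 0.45 gf 6.1 t 21.875 tilt [-0.007  0.001]
units [-0.   -0.2  -0.18] turn 0.0 grasp winch mm [  68.  -133.8  222.7] F winch [-13.3  -0.1  -0.6] w 0.45 gf 6.9 t 22.125 tilt [-0.008  0.002]
```

```bash
r(){ python3 -c "
from h import *
rel([.06,-.134,.23])"; }
python3 -m creep '[[0,0.02,0,0,0.45],[0,0.01,0,0,0.45],[0,0,0,0,0.45]]' >/dev/null; r
python3 -m creep '[[0,0.02,0,0,0.45],[0,0,0,0,0.45]]' >/dev/null; r
```

```text
units [-0.   -0.21 -0.19] turn 0.0 grasp winch mm [  68.5 -133.8  222.4] F winch [-16.5  -0.1   0.3] w 0.453 gf 8.2 t 22.5 tilt [-0.01   0.002]
units [-0.   -0.22 -0.19] turn 0.0 grasp winch mm [  68.8 -133.8  222.1] F winch [-18.7  -0.7  -0.1] w 0.449 gf 9.0 t 22.75 tilt [-0.011  0.002]
```

Contact is clear: the handle has stalled at about 15 N tangential. I'll hold briefly, back off, rise and check.

```bash
python3 -m creep '[[0,0,0,0,0.45],[0,0,0,0,0.45],[0,-0.1,0,0,0.45],[0,-0.13,0,0,0.45],[0,0,0,0,0.45],[0,0,-0.8,0,0.45],[0,0,-1,0,0.45],[0,0,-1,0,0.45],[0,0,-1,0,0.45],[0,0,0,0,0.45]]'; python3 - <<'E'
from h import *
rel([.06,-.134,.23])
d=snap('side','s8');snap('top','t8')
C=cloud(d);H=cv2.cvtColor(d['pixels'],cv2.COLOR_BGR2HSV)
for nm,m in(('yel',(H[...,0]>18)&(H[...,0]<32)&(H[...,1]>150)&(H[...,2]>90)),('red',((H[...,0]<6)|(H[...,0]>174))&(H[...,1]>140)),('blk',H[...,2]<60)):
    P=(C[(d['z_map']>0)&m]-O)@Rw;P=P[(np.abs(P[:,0])<.09)&(P[:,2]>.15)&(P[:,2]<.27)]
    P=P[{'yel':(P[:,1]>.07)&(P[:,1]<.14),'red':(P[:,1]>.05)&(P[:,1]<.09),'blk':(P[:,1]<-.1)&(P[:,1]>-.19)}[nm]]
    if len(P): print(nm,len(P),P.mean(0).round(4),np.percentile(P,[2,98],axis=0).round(3).tolist())
o=np.zeros((550,800,3),np.uint8);o[:,:400]=cv2.resize(d['pixels'][230:340,260:340],(400,550),interpolation=cv2.INTER_CUBIC)
t=cv2.imread('pics/t8.png');o[:300,400:]=cv2.resize(t[60:360,60:560],(400,240),interpolation=cv2.INTER_AREA)[:300] if 0 else cv2.resize(t[60:360,60:560],(400,300));cv2.imwrite('pics/s8c.png',o)
E
```

```text
clock: 24.0
position: [0.6215, -0.0668, 0.3608]
ee_rot: [2.393, 2.029, 0.008]
force: [0.4, -0.4, -0.6]
width: 0.45
gripper_force: 0.0
units [-0.   -0.18  3.74] turn 0.01 grasp winch mm [  66.2 -134.   379.6] F winch [ 0.5 -0.3 -0.6] w 0.45 gf 0.0 t 24.0 tilt [ 0.007 -0.   ]
yel 149 [0.0068 0.1022 0.223 ] [[0.001, 0.073, 0.217], [0.014, 0.126, 0.228]]
red 55 [-0.0021  0.0677  0.193 ] [[-0.013, 0.059, 0.185], [0.007, 0.074, 0.199]]
blk 201 [ 0.0549 -0.1386  0.2344] [[0.047, -0.179, 0.227], [0.066, -0.102, 0.239]]
```

View pics/s8c.png

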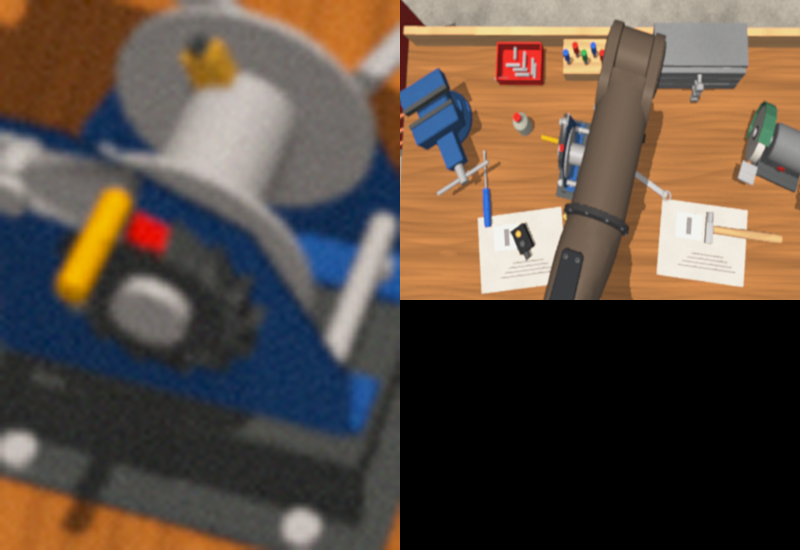

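The pawl is fully in, with the pin at its pawl_angle 0 height. The red tooth at crop (148,232) is up against the nose at d ≈ 0.02, the gripper is clear, and the loose items are where they were. Signing off.

```bash
python3 -c "
from cell import sign_off
print(sign_off())"
```

```text
the job is handed in; nothing more can be done
None
```

I handed the job in at about 24 s: the pawl is fully in, the red tooth rests against it after a firm push of about 15 N at the crank, and the arm is clear; the loose items I could see had not moved.

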